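Find the high side of a hand mill's eccentric with a sprung indicator

TASK

A hand mill's crankshaft lies in two V-blocks under a raised dial indicator. Press the indicator gently down by its black thumb pad until its sprung plunger is pushed in a few millimetres by the off-centre collar, then, without lifting the shaft out of the V-blocks or overloading the plunger, push the crank over past the point where the needle reads highest and bring it back there. Leave the shaft seated with the collar's high side under the plunger, the indicator still resting on it, hands off, and leave the tableware where it stands.

Things in the scene. Friction and masses are not known exactly. Their poses are not given: they have to be found in the camera images.
- stand: Fixed dark steel base plate, 160 x 210 mm (its x from -70 to +90 mm), 15 mm thick; origin on the table under the collar, z up. Two open 90-degree V-blocks at its y = -60 and +60 mm carry the shaft along the stand's y, shaft axis 75 mm above the table. The indicator's post, 16 mm thick, 190 mm high, stands at its x = +62 mm, y = 0.
- thumb_pad (a point): Centre of the top of the round black thumb pad, 32 mm across, at the stand's x = 0, y = -62 mm; 167 mm above the table when fully raised. Pushed down, it slides the indicator down the post; dry friction takes 5 to 10 N and holds it where it is left. Next to it, at the stand's x = y = 0, is the round dial, 64 mm across, its top 16 mm above the pad.
- carriage (a joint): How far the indicator has been lowered, m: 0 fully raised, at most 0.045; starts from 0 to 0.010. Lowered by d, the free plunger tip is 125 mm - d above the table; at the start position of the shaft the collar is touched at d of about 0.022 to 0.029.
- needle (a joint): Needle of the dial, facing up, 24 mm long; rad, clockwise from above, 0 with the plunger free (the needle then points to the stand's -x), 0.3 rad for every mm that the plunger is pushed in.
- plunger (a joint): How far the sprung plunger (7 mm stem, ball tip, over the collar) is pushed up into the indicator, m: 0 free, 0.018 at its stop. Spring force 1 N + 0.15 N per mm; over 12 N damages it. Turning the collar from its start to its high side pushes it in by 0.9 to 8 mm more, so 2 to 4 mm of preload at the start is right.
- plunger_tip (a point): Lowest point of the plunger's ball tip; about 103.6 mm above the table when the collar's high side is under it.
- shaft: Loose steel crankshaft, 0.8 to 1 kg, 20 mm thick, 163 mm long, its axis along its y. Origin on the axis, midway between the V-blocks; axes parallel to the stand's at the start. Friction in the V-blocks holds it where it is left. Pushing the crank takes a few N; pushing it upward or hard sideways lifts the shaft out.
- shaft_mid (a point): The shaft's origin, 75 mm above the table when seated. Round it sits a collar 44 mm across, 24 mm long, set 7 mm off centre. The direction of its high side differs from start to start and is not given: it comes uppermost with the crank somewhere between 0.45 rad on the stand's -x side of upright and 0.75 rad on the +x side.
- crank_pin (a point): Point on the axis of the crank's pin, where to push it: a bare polished steel pin 14 mm thick, parallel to the shaft, 60 mm from the shaft's axis. It juts out of the crank's arm from the shaft's y = 88 to 138 mm; this point is at y = 107 mm. At the start the crank leans 0.95 rad from upright towards the stand's -x.
- thali: Round steel thali, 276 mm across, rim 22 mm high, two diyas in it; leave alone. Origin at centre of underside.
- diya_1: Small round ceramic lamp bowl, 66 mm across, 24 mm high, in the thali; leave alone. Origin at centre of underside.
- diya_2: Like diya_1, in the thali; leave alone.
- diya_3: Like diya_1, on the table just beyond the stand (+x side); leave alone.
- diya_4: Like diya_1, on the table just before the stand (-x side); leave alone.
- bowl: Glass bowl, 120 mm across, 55 mm high; leave alone. Origin at centre of underside.
- box: White plastic round box with twist cap, 72 mm across, 75 mm high; leave alone. Origin at centre of underside.
Things that resemble listed ones, but are neither listed nor needed, are in the scene too. Of the things that look like the shaft, the larger one is meant.

How it is judged:
By the outcome, as a careful person would: the job done as asked, in the order asked, and still so for the second after the job is handed in, with the robot touching nothing.
It also fails if it takes over 72 s, if anything falls off the work surface, if the arm or the gripper's body presses on something with over 40 N, if the wrist force passes 120 N, or if a joint passes its speed limit or range.

ROBOT

A 6-joint arm with a two-finger parallel gripper is mounted at the origin on the work surface. World frame = base frame: x ahead of the robot, y to its left, z up, the work surface at z = 0. Lengths are in m, angles in rad, forces in N, time in s.
With the tool pointing down it reaches from about 0.275 to 0.875 m from the base axis. Payload 12.5 kg.
Tool frame: the origin (TCP) lies at the very end of the fingers, on their centre line; the grasp point (between the pads) lies 19 mm behind it; x points along the fingers, y is the direction in which the jaws open and shut, and the axes are right-handed (so a half turn about x gives the same grasp; the last joint's range is limited). The gripper opens to 85 mm and grips with 20 to 120 N. Pads are 22 mm wide; open, the fingers measure 114 mm over their backs; the gripper's body (76 mm by 85 mm) begins 54 mm behind the grasp point. The pads swing forward as they close: fully open they stand 13 mm farther back than shut.
Start: joints at [1.116, 0.351, 1.652, -0, 1.139, -0.085], TCP at [0.199, 0.513, 0.231] pointing down, gripper open.
Joint ranges: [-2.75, 2.75], [-0.79, 2.1], [0.01, 2.65], [-1.57, 4.71], [0.07, 3.14], [-2.87, 2.87]. Speed limits (rad/s): [2.22, 2.22, 2.79, 3.14, 3.14, 3.14].

INTERFACE

Orientations are given as a 3x3 rotation matrix whose columns are the frame's x, y, z axes.
In Python, from bench import manip gives the robot as it stands. Calls block until the motion is done:
- manip.move_ptp(position, orientation): joint-space move of the TCP to a pose.
- manip.move_l(position, attitude=None, max_speed=0.15): straight line of the TCP; attitude=None keeps the orientation; max_speed is the mean speed in m/s.
- manip.move_j(angles): joint-space move.
- manip.set_gripper(opening, effort=None): opening from 0.0 (shut) to 1.0 (fully open); effort is the grip in N (None keeps the last); returns when the fingers have stopped.
- manip.dwell(seconds).
- manip.inverse_kinematics(position, orientation): joint angles nearest the present ones, or None.
- manip.grab_frame(name): name is "scene" or "top" or "wrist"; returns (picture, depth): 480x640x3 uint8, red, green, blue; 480x640 float32, m along the optical axis (not along the pixel's ray), 0 where there is no reading.
- manip.get_calibration(name): a dict with "camera_matrix" (3x3 intrinsics, pixels), "R" (3x3) and "t" (3): a world point X has camera coordinates R X + t. Camera axes: x right, y down, z forward; pixel columns grow to the right and rows downward; lengths in m; the calibration is good to about 2 mm. A picture is of the moment at which its call begins: read the wrist's pose just before it. get_calibration takes no time and is no camera call; for the wrist camera it gives the pose at the moment of the call.
A pose or a line that the arm cannot do raises manip.Unreachable and nothing moves.
- manip.sign_off(): hands the job in, once; it reports no verdict.
Trained networks look in the newest picture that a camera, given by its name, has taken for a name from the list of things; names that differ only in an ending like _2 or _b are one class to them, and where a whole thing is asked for, a point or a joint stands for the part that bears it (a point fixed in the world has none). Each returns a list of dicts, best first, with "confidence" (0 to 1); they miss things now and then, are a little off and sometimes report something else, mostly with a low value. They report only what shows in the picture. A call takes as long as a camera call. They do not tell look-alikes from the thing itself.
- manip.look_for(camera, name): "at" ([x, y, z] in m, in world coordinates, good to about 4 mm: the middle of the surface that is visible of it).
Readings, each from a call of its own:
- manip.current_time(): time.
- manip.current_qpos(): joint angles.
- manip.current_joint_vel(): joint speeds.
- manip.current_joint_torque(): joint torques, N m.
- manip.current_ee_pos(): TCP position.
- manip.current_tcp_rot(): TCP orientation.
- manip.current_force(): force on the tool from outside, world axes, zero at the start.
- manip.current_ft_torque(): the same for the moment, N m.
- manip.current_grip_width(): opening from 0.0 (shut) to 1.0 (fully open).
Only numpy, scipy, OpenCV 4.12 (cv2) and the standard library are available. Lean on these libraries where they do the work, as an engineer would, in place of code of your own. Each camera call takes 0.05 s, during which the arm holds its last target.

## Working session

There is one attempt and no reset: what is moved stays moved. The work goes in short steps, each a Python script; the robot and the scene stay as the last script left them, time stands still between calls to the robot, and variables do not carry over. Pictures are saved under pics/ and viewed, and the job is handed in when it is done.

```bash
ls; mkdir -p pics; python3 - <<'E'
from bench import manip
import cv2,numpy as np
for c in ["scene","top","wrist"]:
    p,d=manip.grab_frame(c); cv2.imwrite(f"pics/{c}0.png",p[:,:,::-1]); np.save(f"pics/{c}0d.npy",d)
    k=manip.get_calibration(c); print(c,np.round(k["camera_matrix"],1).tolist(),np.round(k["R"],3).tolist(),np.round(k["t"],3).tolist())
    for n in ["stand","thumb_pad","shaft","shaft_mid","crank_pin","needle","plunger_tip"]:
        print(n,[(np.round(r["at"],3).tolist(),round(r["confidence"],2)) for r in manip.look_for(c,n)[:4]])
print(manip.current_time())
E
```

```text
pics
scene [[550.6, 0.0, 318.0], [0.0, 550.6, 243.4], [0.0, 0.0, 1.0]] [[-0.35, 0.937, 0.014], [0.804, 0.308, -0.508], [-0.48, -0.166, -0.861]] [0.162, -0.394, 1.733]
stand [([0.57, 0.051, 0.019], 0.94)]
thumb_pad [([0.555, 0.044, 0.177], 0.81)]
shaft [([0.678, -0.184, 0.022], 0.87), ([0.532, 0.114, 0.08], 0.74), ([0.554, 0.042, 0.176], 0.32)]
shaft_mid [([0.539, 0.113, 0.082], 0.69), ([0.676, -0.189, 0.02], 0.67)]
crank_pin [([0.538, 0.112, 0.084], 0.96), ([0.677, -0.186, 0.022], 0.88), ([0.554, 0.046, 0.179], 0.68), ([0.57, 0.05, 0.017], 0.36)]
needle [([0.568, 0.502, 0.014], 0.35)]
plunger_tip []
top [[606.1, 0.0, 328.5], [0.0, 606.1, 241.3], [0.0, 0.0, 1.0]] [[-0.017, -1.0, -0.015], [-0.989, 0.019, -0.144], [0.144, 0.012, -0.99]] [0.064, 0.559, 1.428]
stand [([0.528, 0.122, 0.084], 0.75), ([0.541, 0.043, 0.015], 0.55), ([0.672, 0.136, 0.013], 0.43)]
thumb_pad [([0.545, 0.048, 0.181], 0.92)]
shaft [([0.525, 0.119, 0.086], 0.84), ([0.683, -0.183, 0.026], 0.67)]
shaft_mid [([0.678, -0.187, 0.022], 0.84), ([0.525, 0.125, 0.084], 0.74)]
crank_pin [([0.68, -0.182, 0.02], 0.96), ([0.526, 0.12, 0.086], 0.9)]
needle []
plunger_tip [([0.55, 0.048, 0.175], 0.55)]
wrist [[337.9, 0.0, 324.5], [0.0, 337.9, 234.9], [0.0, 0.0, 1.0]] [[0.36, 0.933, 0.0], [0.888, -0.343, 0.307], [0.287, -0.111, -0.952]] [-0.552, -0.039, 0.38]
stand [([0.463, 0.119, 0.014], 0.76)]
thumb_pad []
shaft []
shaft_mid []
crank_pin []
needle []
plunger_tip []
1.2
```

View pics/scene0.png

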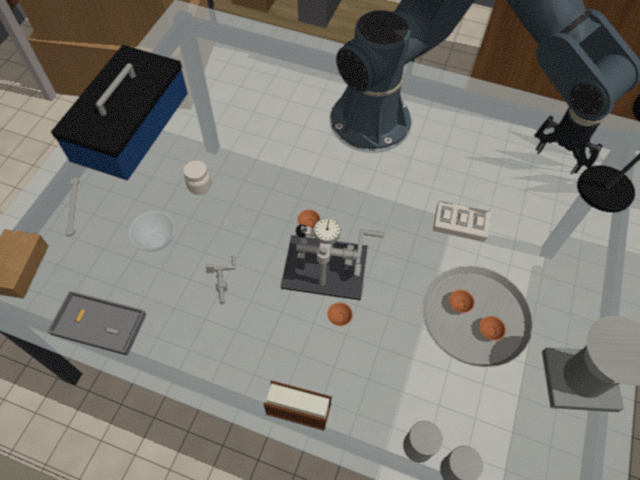

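View pics/top0.png

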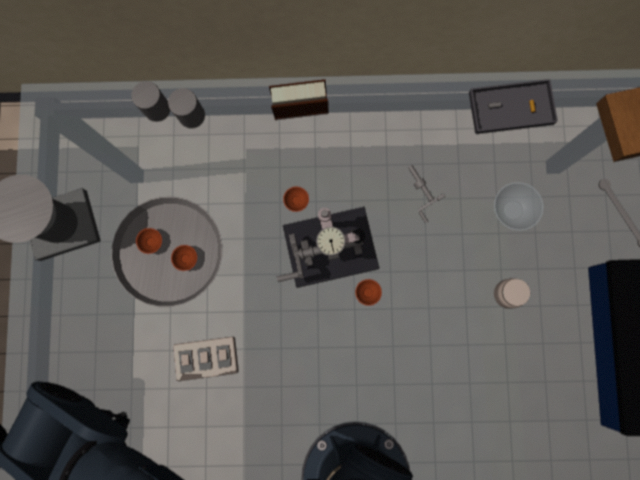

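```bash
python3 -c "
import cv2
a=cv2.imread('pics/top0.png');cv2.imwrite('pics/topc.png',cv2.resize(a[120:320,200:420],None,fx=3.5,fy=3,interpolation=2)[:, :800])
a=cv2.imread('pics/scene0.png');cv2.imwrite('pics/scenec.png',cv2.resize(a[150:350,230:490],None,fx=3,fy=3,interpolation=2))"
```

```text
(no output)
```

View pics/topc.png

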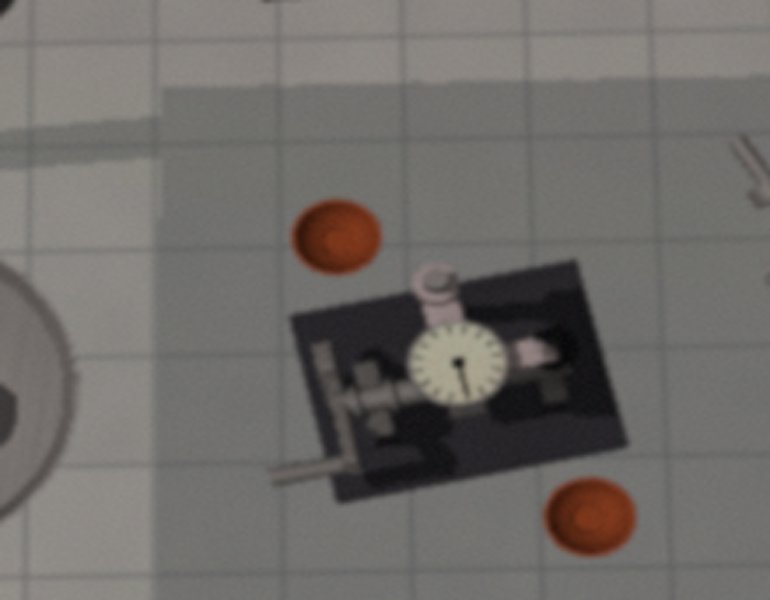

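View pics/scenec.png

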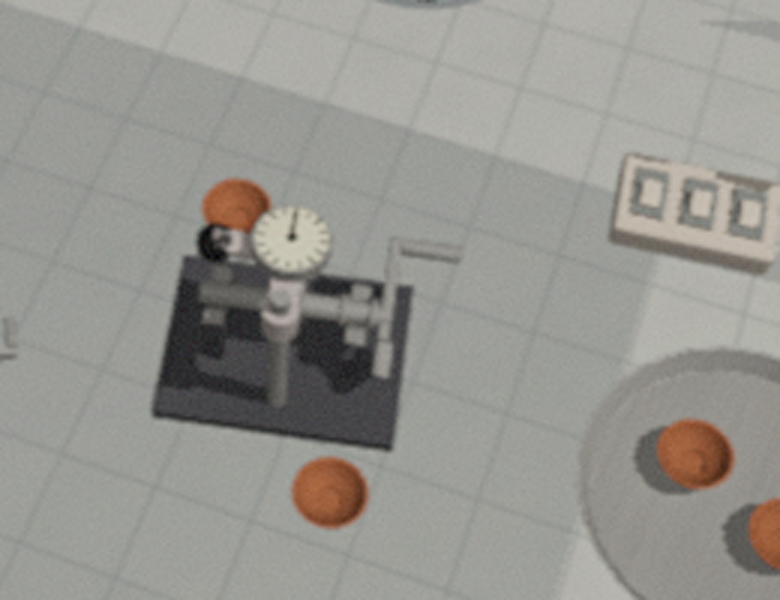

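```bash
cat > h.py <<'E'
from bench import manip
import numpy as np,cv2
from scipy.optimize import least_squares
def cal(c):
    k=manip.get_calibration(c); return np.array(k["camera_matrix"]),np.array(k["R"]),np.array(k["t"])
def proj(k,X):
    K,R,t=k; Y=np.atleast_2d(X)@R.T+t; Y=Y@K.T; return Y[:,:2]/Y[:,2:]
def stand(p,S):
    S=np.atleast_2d(S);c,s=np.cos(p[2]),np.sin(p[2]); return np.c_[p[0]+c*S[:,0]-s*S[:,1],p[1]+s*S[:,0]+c*S[:,1],S[:,2]]
E
cat > fit.py <<'E'
from h import *
C=np.array([[.09,.105,.015],[.09,-.105,.015],[-.07,-.105,.015],[-.07,.105,.015]])
top=np.array([[290,315],[577,262],[628,445],[338,502]])/[3.5,3]+[200,120]
sc=np.array([[393,449],[153,416],[184,258],[413,288]])/3+[230,150]
kt,ks=cal("top"),cal("scene")
for use in ("t","s","ts"):
    f=lambda p:np.concatenate(([ (proj(kt,stand(p,C))-top).ravel()] if "t" in use else [])+([(proj(ks,stand(p,C))-sc).ravel()] if "s" in use else []))
    r=least_squares(f,[.54,.05,.1]); print(use,r.x,np.round(r.fun,1))
np.save("stand.npy",r.x)
p=r.x
for n,X in dict(pad=[0,-.062,.167],dial=[0,0,.183],pin=[-.06*np.sin(.95),.107,.075+.06*np.cos(.95)]).items():
    w=stand(p,X); print(n,w.round(4),proj(kt,w).round(1),proj(ks,w).round(1))
E
python3 fit.py
```

```text
t [0.54041137 0.04590389 0.20302142] [-0.3 -0.2  0.2 -1.   0.5  0.6 -0.4  0.5]
s [0.54530917 0.05250579 0.21214841] [ 0.8  0.2 -0.7 -0.1 -0.5 -0.2  0.4  0. ]
ts [0.54234601 0.04888692 0.20701117] [-1.6 -0.7 -1.2 -1.8 -0.7 -0.3 -1.5 -0.2 -0.4 -1.1 -1.7 -1.8 -1.1 -1.6
 -0.5 -1.1]
pad [[ 0.5551 -0.0118  0.167 ]] [[357.1 234.8]] [[300.9 228.3]]
dial [[0.5423 0.0489 0.183 ]] [[329.7 240. ]] [[326.6 228.2]]
pin [[0.4726 0.1436 0.1099]] [[289.3 275.5]] [[370.5 233.1]]
```

```bash
python3 - <<'E'
from h import *
k=cal("wrist"); R=np.array(manip.current_tcp_rot()); p=np.array(manip.current_ee_pos())
c=-k[1].T@k[2]; print(R.round(2),p,"cam",c.round(3)); print("cam in tool",(R.T@(c-p)).round(4)); print("cam axes in tool(cols x,y,z)",(R.T@k[1].T).round(3))
print(manip.current_time())
E
```

```text
[[-0.    0.36  0.93]
 [ 0.    0.93 -0.36]
 [-1.    0.   -0.  ]] [0.19873199 0.5128379  0.2312997 ] cam [0.125 0.543 0.373]
cam in tool [-0.142   0.0016 -0.08  ]
cam axes in tool(cols x,y,z) [[-0.    -0.307  0.952]
 [ 1.     0.001  0.001]
 [-0.001  0.952  0.307]]
1.2
```

View pics/wrist0.png

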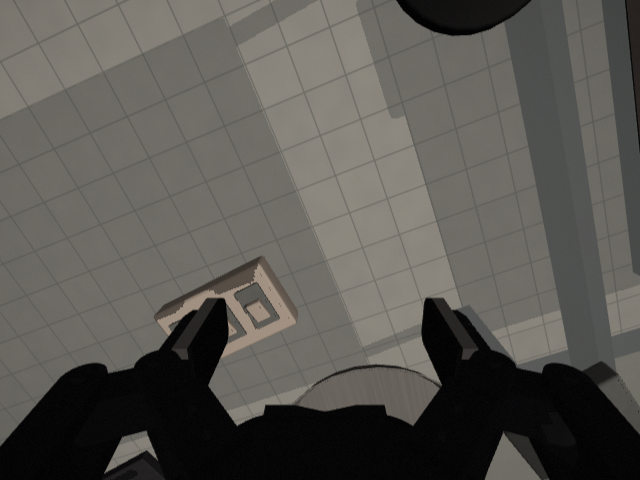

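```bash
cat >> h.py <<'E'
def axes(p):
    c,s=np.cos(p[2]),np.sin(p[2]); return np.array([c,s,0]),np.array([-s,c,0]),np.array([0,0,1.])
def Rpress(p):
    X,Y,Z=axes(p); return np.c_[-Z,X,-Y]
def Rcage(p):
    X,Y,Z=axes(p); return np.c_[-Z,-X,Y]
def snap(c,name,crop=None):
    k=cal(c);im,d=manip.grab_frame(c); cv2.imwrite(f"pics/{name}.png",im[:,:,::-1]); return k,im,d
P=np.load("stand.npy") if __import__("os").path.exists("stand.npy") else None
E
python3 - <<'E'
from h import *
print(P)
for n,R,S in [("press",Rpress(P),[0,-.062,.24]),("cage",Rcage(P),[-.05,.107,.16])]:
    w=stand(P,S)[0]; print(n,w,manip.inverse_kinematics(w,R))
w=stand(P,[0,-.062,.24])[0]
manip.move_ptp(w,Rpress(P)); manip.set_gripper(0.0)
k,im,d=snap("wrist","w1"); np.save("pics/w1d.npy",d)
print(manip.current_time(),manip.current_force())
for X in ([0,-.062,.167],[0,0,.183],[-.0488,.107,.1099],[-.07,-.105,.015]): 
    q=proj(k,stand(P,X))[0]; print(X,q.round(1))
for n in ["thumb_pad","crank_pin","shaft_mid"]: print(n,[(np.round(r["at"],4).tolist(),round(r["confidence"],2)) for r in manip.look_for("wrist",n)[:3]])
E
```

```text
[0.54234601 0.04888692 0.20701117]
press [ 0.55508923 -0.01178935  0.24      ] [-1.05085117e-01  3.51315537e-01  1.62817868e+00 -4.44089210e-16
  1.16209844e+00 -3.12096286e-01]
cage [0.47142119 0.14332564 0.16      ] None
4.2833 [ 0.26004461 -0.13670946 -0.29403031]
[0, -0.062, 0.167] [324.5 251. ]
[0, 0, 0.183] [324.6 160.2]
[-0.0488, 0.107, 0.1099] [253.7  -9.2]
[-0.07, -0.105, 0.015] [263.5 239.3]
thumb_pad [([0.5494, 0.0463, 0.178], 0.86)]
crank_pin [([0.5251, 0.1244, 0.0872], 0.66), ([0.7333, -0.1582, 0.0261], 0.52)]
shaft_mid [([0.5268, 0.1235, 0.0862], 0.59), ([0.7316, -0.1598, 0.0267], 0.5), ([0.5489, 0.0468, 0.1774], 0.46)]
```

View pics/w1.png

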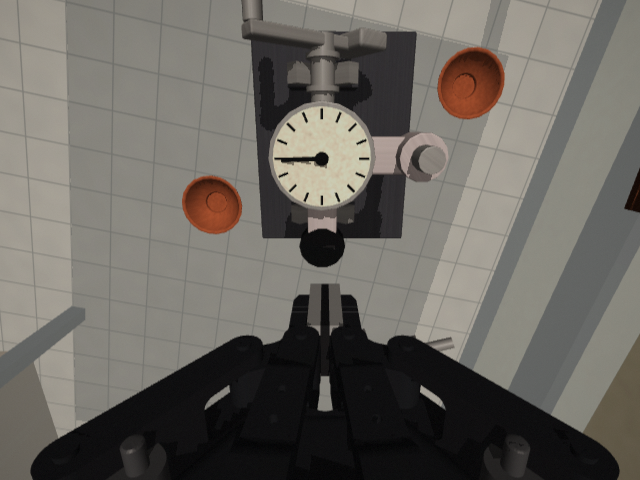

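```bash
python3 - <<'E'
from h import *
from scipy.spatial.transform import Rotation as Ro
d=np.load("pics/w1d.npy"); k=cal("wrist")
def w(u,v):
    z=np.median(d[v-2:v+3,u-2:u+3]); return k[1].T@(np.linalg.inv(k[0])@[u*z,v*z,z]-k[2])
pad=w(322,247);print("pad",pad,"dial",w(330,175),w(310,140)," pin?",w(252,10), "arm",w(270,32))
X,Y,Z=axes(P)
for q in (w(322,247),w(330,175)): e=q-[P[0],P[1],0]; print(e@X,e@Y,q[2])
for s in [(-.05,.107,.09),(0,.107,.115),(.05,.107,.09)]:
  wv=stand(P,s)[0]
  for a in np.arange(-.6,.61,.1):
    j=manip.inverse_kinematics(wv,Ro.from_euler('z',a).as_matrix()@Rcage(P)); print(round(a,1), None if j is None else np.round(j,2).tolist())
E
```

```text
pad [ 0.55325904 -0.01158622  0.16066867] dial [0.54743704 0.04051787 0.17757115] [0.53174351 0.05793738 0.17766979]  pin? [0.47448218 0.13064002 0.11579891] arm [0.48773782 0.1210042  0.11135755]
-0.001749357251027513 -0.061425033541262795 0.16066867370066018
0.0032622030469861203 -0.009236761578566795 0.17757114850746145
-0.6 [0.2, 0.45, 1.91, -0.0, 0.77, -2.55]
-0.5 [0.2, 0.45, 1.91, -0.0, 0.77, -2.65]
-0.4 [0.2, 0.45, 1.91, -0.0, 0.77, -2.75]
-0.3 [0.2, 0.45, 1.91, -0.0, 0.77, -2.85]
-0.2 None
-0.1 None
-0.0 None
0.1 None
0.2 None
0.3 [0.2, 0.45, 1.91, -0.0, 0.77, 2.84]
0.4 [0.2, 0.45, 1.91, -0.0, 0.77, 2.74]
0.5 [0.2, 0.45, 1.91, -0.0, 0.77, 2.64]
0.6 [0.2, 0.45, 1.91, -0.0, 0.77, 2.54]
-0.6 [0.2, 0.49, 1.77, -0.0, 0.88, -2.55]
-0.5 [0.2, 0.49, 1.77, -0.0, 0.88, -2.65]
-0.4 [0.2, 0.49, 1.77, -0.0, 0.88, -2.75]
-0.3 [0.2, 0.49, 1.77, -0.0, 0.88, -2.85]
-0.2 None
-0.1 None
-0.0 None
0.1 None
0.2 None
0.3 [0.2, 0.49, 1.77, -0.0, 0.88, 2.84]
0.4 [0.2, 0.49, 1.77, -0.0, 0.88, 2.74]
0.5 [0.2, 0.49, 1.77, -0.0, 0.88, 2.64]
0.6 [0.2, 0.49, 1.77, -0.0, 0.88, 2.54]
-0.6 [0.2, 0.6, 1.65, -0.0, 0.89, -2.55]
-0.5 [0.2, 0.6, 1.65, -0.0, 0.89, -2.65]
-0.4 [0.2, 0.6, 1.65, -0.0, 0.89, -2.75]
-0.3 [0.2, 0.6, 1.65, -0.0, 0.89, -2.85]
-0.2 None
-0.1 None
-0.0 None
0.1 None
0.2 None
0.3 [0.2, 0.6, 1.65, -0.0, 0.89, 2.84]
0.4 [0.2, 0.6, 1.65, -0.0, 0.89, 2.74]
0.5 [0.2, 0.6, 1.65, -0.0, 0.89, 2.64]
0.6 [0.2, 0.6, 1.65, -0.0, 0.89, 2.54]
```

```bash
cat >> h.py <<'E'
def needle(k,im,d,save=None):
    """rectify dial plane (1 px = .25 mm), return needle angle"""
    N=360; g=(np.arange(N)-N/2)*.00025
    # row -> -stand x upward?  u=stand -y to right, v= -x ; build grid
    A,B=np.meshgrid(g,-g)      # A: stand x (right), B: stand y (up)
    S=np.c_[A.ravel(),B.ravel(),np.full(A.size,.183-d)]
    q=proj(k,stand(P,S)).astype(np.float32).reshape(N,N,2)
    r=cv2.remap(im,q[...,0],q[...,1],cv2.INTER_LINEAR)
    # dial face is yellowish bright: refine centre with HoughCircles
    gr=cv2.cvtColor(r,cv2.COLOR_RGB2GRAY)
    c=cv2.HoughCircles(cv2.GaussianBlur(gr,(5,5),0),cv2.HOUGH_GRADIENT,1.5,300,param1=80,param2=20,minRadius=108,maxRadius=134)
    cx,cy=(N/2,N/2) if c is None else c[0,0,:2]
    rad=None if c is None else c[0,0,2]
    # hub: darkest small blob near centre
    w=cv2.GaussianBlur(gr,(0,0),5).astype(float)
    yy,xx=np.mgrid[:N,:N]; m=np.hypot(xx-cx,yy-cy)<25; w[~m]=1e9
    hy,hx=np.unravel_index(np.argmin(w),w.shape)
    ph=np.arange(0,2*np.pi,.01); rr=np.arange(28,84)
    px=(hx-np.cos(ph)[:,None]*rr).astype(np.float32); py=(hy-np.sin(ph)[:,None]*rr).astype(np.float32)
    s=cv2.remap(gr,px,py,cv2.INTER_LINEAR).astype(float).mean(1)
    s=np.convolve(np.r_[s[-5:],s,s[:5]],np.ones(11)/11,'valid')
    i=np.argmin(s); dk=np.clip(np.median(s)-s,0,None)*(abs((ph-ph[i]+np.pi)%(2*np.pi)-np.pi)<.2)
    a=ph[i]+np.sum(dk*((ph-ph[i]+np.pi)%(2*np.pi)-np.pi))/dk.sum()
    if save: 
        o=r.copy(); cv2.line(o,(int(hx),int(hy)),(int(hx-90*np.cos(a)),int(hy-90*np.sin(a))),(255,0,0),1); cv2.imwrite(f"pics/{save}.png",o[:,:,::-1])
    return a,(float(cx),float(cy),rad),(int(hx),int(hy)),np.median(s)-s[i]
E
python3 - <<'E'
from h import *
im=cv2.imread("pics/w1.png")[:,:,::-1].copy(); print(needle(cal("wrist"),im,.0058,"n1"))
E
```

```text
(np.float64(6.263035594688839), (171.75, 176.25, np.float32(126.15)), (171, 179), np.float64(177.76298701298703))
```

View pics/n1.png

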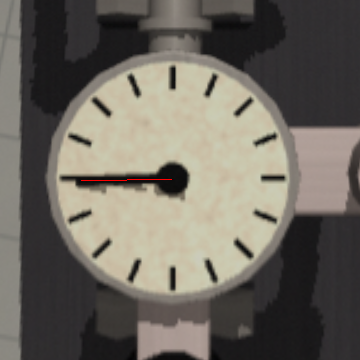

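```bash
python3 - <<'E'
from h import *
X,Y,Z=axes(P)
P[:2]+=(-.0019*X+.0004*Y)[:2]; np.save("stand.npy",P); R=Rpress(P)
for z,v in ((.172,.12),(.147,.04)):
    manip.move_l(stand(P,[0,-.062,z])[0],R,max_speed=v)
    f=manip.current_force(); tz=manip.current_ee_pos()[2]
    k,im,d=snap("wrist",f"w2_{int(z*1000)}")
    print(z,tz,f,needle(k,im,max(.006,.167-z),f"n2_{int(z*1000)}"),manip.current_time())
E
```

```text
0.172 0.17259974194409486 [ 0.2253886  -0.20392575  0.01819797] (np.float64(6.222912092010056), (179.25, 179.25, np.float32(116.1)), (180, 179), np.float64(178.8538961038961)) 5.2
0.147 0.14664532163506444 [-0.02603176 -1.39714934 -0.843052  ] (np.float64(6.250079623158719), (180.75, 179.25, np.float32(114.9)), (180, 180), np.float64(180.74837662337663)) 6.025
```

View pics/w2_147.png

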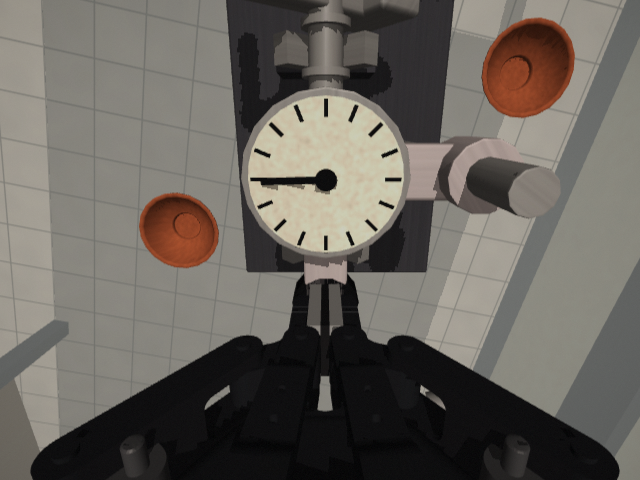

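```bash
python3 - <<'E'
from h import *
R=Rpress(P)
z=.145; 
while z>.128:
    z-=.002
    manip.move_l(stand(P,[0,-.062,z])[0],R,max_speed=.02)
    k,im,d=snap("wrist",f"w3_{int(z*1000)}")
    a=needle(k,im,.167-z,f"n3_{int(z*1000)}"); n=(a[0]+1)%(2*np.pi)-1
    print(round(z,4),manip.current_ee_pos()[2],np.round(manip.current_force(),1),round(n,3),a[1:],manip.current_time())
    if n>.55: break
E
```

```text
0.143 0.14280540192236568 [ 1.2 -0.6  0.2] -0.035 ((179.25, 177.75, np.float32(124.65)), (180, 180), np.float64(181.71266233766232)) 6.425
0.141 0.14085308029957566 [-0.  -1.  -0.2] -0.035 ((179.25, 183.75, np.float32(119.85)), (180, 180), np.float64(182.37824675324677)) 6.725
0.139 0.13886312365411085 [-0.8 -0.  -0.3] -0.069 ((179.25, 179.25, np.float32(115.35)), (179, 178), np.float64(182.65584415584416)) 7.025
0.137 0.13691414577560554 [-0.4 -0.7  0.1] 0.18 ((179.25, 177.75, np.float32(124.8)), (178, 178), np.float64(183.05357142857144)) 7.325
0.135 0.13493054664605617 [-0.1 -0.1  2. ] 0.792 ((179.25, 177.75, np.float32(124.8)), (178, 178), np.float64(182.7353896103896)) 7.625
```

```bash
cat >> h.py <<'E'
from scipy.spatial.transform import Rotation as Ro
def Rc(a=.35): return Ro.from_euler('z',a).as_matrix()@Rcage(P)
E
python3 - <<'E'
from h import *
R=Rpress(P)
manip.move_l(stand(P,[0,-.062,.175])[0],R,max_speed=.08)
k,im,d=snap("wrist","w4"); a=needle(k,im,.032,"n4"); print("released",a,manip.current_force())
manip.move_l(stand(P,[0,-.062,.26])[0],R,max_speed=.2)
manip.set_gripper(.53)
pin=[-.06*np.sin(.95),.112,.215]
manip.move_ptp(stand(P,pin)[0],Rc())
print(manip.current_qpos(),manip.current_time())
k,im,d=snap("wrist","w5"); a=needle(k,im,.032,"n5"); print(a)
for y in (.09,.107,.138): print(proj(k,stand(P,[pin[0],y,.1099])))
E
```

```text
released (np.float64(0.8066682781587574), (179.25, 177.75, np.float32(126.15)), (179, 180), np.float64(183.29383116883116)) [-0.70121315  0.44844627  0.23604824]
[2.11508668e-01 2.65699800e-01 1.81434468e+00 1.08583334e-08
 1.06149943e+00 2.79575750e+00] 12.025
(np.float64(0.7982441314922363), (180.75, 179.25, np.float32(116.1)), (178, 178), np.float64(167.4188311688312))
[[335.49190977 204.85617355]]
[[327.60575378 225.34673895]]
[[313.97689551 260.7585431 ]]
```

View pics/w5.png

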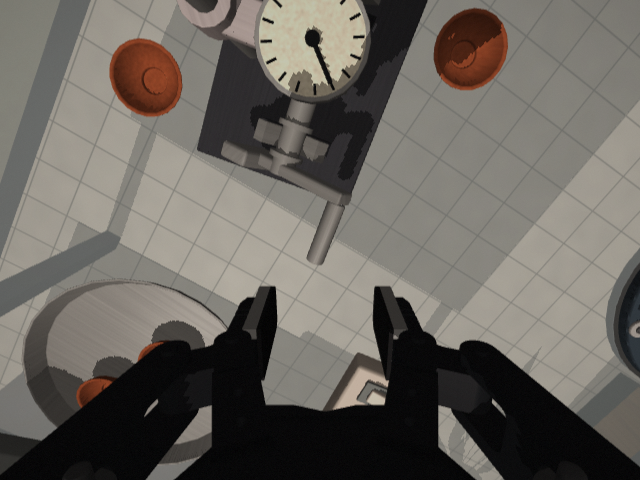

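View pics/n5.png

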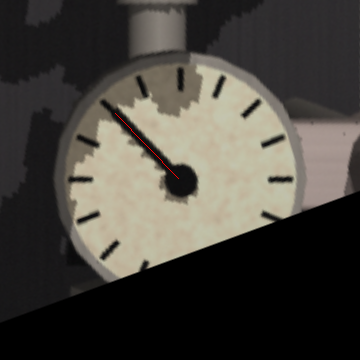

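```bash
python3 - <<'E'
from h import *
for c in ("scene","top"):
    k,im,d=snap(c,c+"5"); print(c,needle(k,im,.032,"n5"+c))
print(manip.current_time())
a=cv2.imread("pics/scene5.png")[170:310,240:420]; b=cv2.imread("pics/n5scene.png"); t=cv2.imread("pics/n5top.png")
h=360; cv2.imwrite("pics/c5.png",cv2.resize(np.hstack([cv2.resize(a,None,fx=360/140,fy=360/140,interpolation=2),b,t]),None,fx=.66,fy=.66))
E
```

```text
scene (np.float64(0.8214626958552204), (180.0, 180.0, None), (175, 179), np.float64(54.83928571428572))
top (np.float64(0.7892728461385763), (180.0, 180.0, None), (183, 187), np.float64(80.77922077922075))
12.175
```

View pics/c5.png

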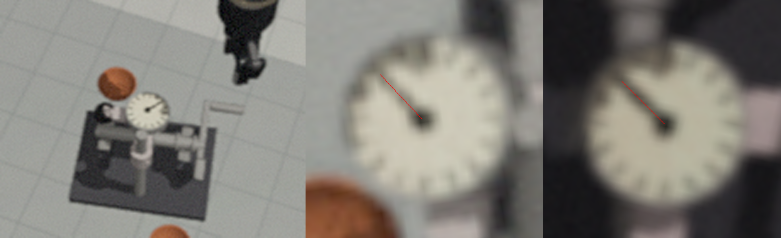

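```bash
cat >> h.py <<'E'
def tcp(th,y=.107,dz=-.018): return stand(P,[.06*np.sin(th),y,.075+.06*np.cos(th)+dz])[0]
def read(tag):
    o=[]
    for c in ("scene","top"):
        k,im,d=snap(c,c+tag); a=needle(k,im,.032,"n"+tag+c); o+= [round(float(a[0]),3),round(float(a[3]))]
    return o
E
python3 - <<'E'
from h import *
R=Rpress(P)
p=tcp(-.95); p[2]=.19
manip.move_ptp(p,R)
manip.move_l(tcp(-.95),R,max_speed=.08)
print(manip.current_force(),manip.current_time())
manip.set_gripper(.26,20)
print(manip.current_force(),manip.current_grip_width(),manip.current_time())
print(read("6")); snap("wrist","w6")
a=cv2.imread("pics/scene6.png")[150:310,240:440]; b=cv2.imread("pics/w6.png")
cv2.imwrite("pics/c6.png",np.hstack([cv2.resize(a,(400,320),interpolation=2),cv2.resize(b,(400,320))]))
E
```

```text
[-0.50770786 -0.48618855 -0.54392652] 15.9333
[-0.46864599  0.60513364 -0.69536588] 0.2611144217119345 16.2833
[0.821, 55, 0.789, 80]
```

View pics/c6.png

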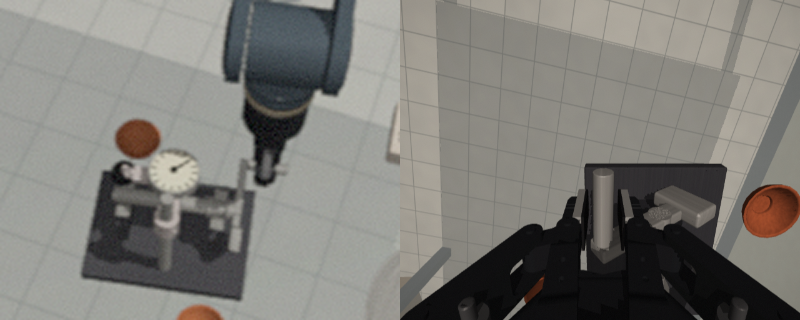

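```bash
cat > sweep.py <<'E'
from h import *
import sys,json
ths=np.arange(*map(float,sys.argv[2:5])); tag=sys.argv[1]; R=Rpress(P); X,Y,Z=axes(P)
out=[]
for i,th in enumerate(ths):
    manip.move_l(tcp(th),R,max_speed=.03)
    f=np.array(manip.current_force()); n=read(f"{tag}_{i}")
    out.append([round(float(th),3)]+n); print(out[-1],"f",[round(float(f@v),1) for v in (X,Y,Z)],round(manip.current_time(),2),flush=True)
    if abs(f@X)>8: print("STOP");break
json.dump(out,open(f"sw_{tag}.json","w"))
E
python3 sweep.py a -.85 -.2 .1
```

```text
[-0.85, 0.818, 56, 0.778, 85] f [0.5, 0.6, -0.4] 16.88
[-0.75, 0.988, 66, 1.007, 64] f [-3.1, 0.7, 1.4] 17.33
[-0.65, 1.228, 69, 1.196, 72] f [-0.1, -0.7, 0.7] 17.78
[-0.55, 1.417, 60, 1.442, 67] f [-0.9, -0.6, 0.4] 18.23
[-0.45, 1.701, 32, 1.632, 17] f [0.6, 0.6, -0.3] 18.68
[-0.35, 1.932, 39, 1.878, 31] f [0.1, 0.4, -0.5] 19.13
[-0.25, 2.164, 44, 2.103, 33] f [0.2, -0.2, 0.4] 19.58
```

```bash
python3 sweep.py b -.15 .6 .1; python3 -c "
import cv2,numpy as np
a=cv2.imread('pics/sceneb_7.png')[150:310,240:440]
cv2.imwrite('pics/c7.png',np.hstack([cv2.resize(a,(450,360),interpolation=2),cv2.imread('pics/nb_7scene.png')]))"
```

```text
[-0.15, 2.373, 38, 2.35, 33] f [0.6, 0.1, -0.7] 20.03
[-0.05, 2.538, 40, 2.521, 34] f [-0.5, 0.0, 0.5] 20.48
[0.05, 2.681, 41, 2.707, 36] f [-0.8, -0.3, -0.3] 20.93
[0.15, 2.851, 41, 2.83, 34] f [0.3, 0.1, 0.4] 21.38
[0.25, 2.956, 45, 2.973, 33] f [-0.0, -0.6, -0.1] 21.83
[0.35, 3.074, 31, 3.053, 33] f [-0.2, 1.6, 0.2] 22.28
[0.45, 3.146, 36, 3.146, 35] f [0.2, 0.3, 0.6] 22.73
[0.55, 3.187, 37, 3.205, 35] f [-0.0, -0.1, 0.1] 23.18
```

View pics/c7.png

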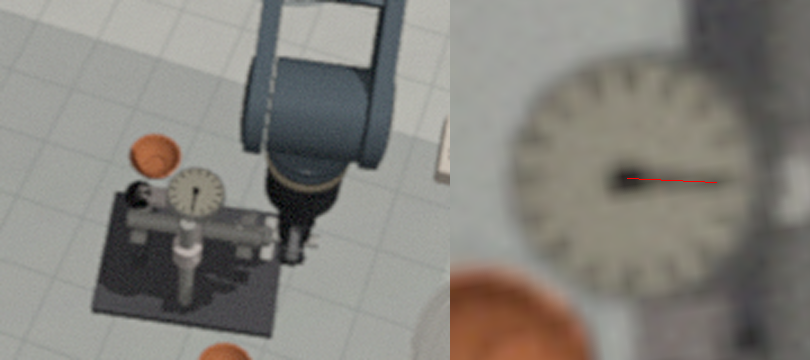

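```bash
python3 sweep.py c .65 1.3 .1; cat > fit2.py <<'E'
import json,numpy as np,sys
from scipy.optimize import least_squares
D=np.array(sum([json.load(open(f"sw_{t}.json")) for t in sys.argv[1:]],[]))
D=D[D[:,0]>-.7]
# finger leads the pin: pin x = .06 sin(th) - b (unknown), pin angle = asin(...)
rs=25.5
def h(psi): return 7*np.cos(psi)+np.sqrt(rs**2-49*np.sin(psi)**2)-7-rs
def m(q,th): 
    return q[2]+.3*h(np.arcsin(np.clip(np.sin(th)-q[0]/60,-1,1))-q[1])
r=least_squares(lambda q:np.r_[m(q,D[:,0])-D[:,1],m(q,D[:,0])-D[:,3]],[4,.6,3.2],loss='soft_l1',f_scale=.03)
print("play mm, high angle, max",r.x); J=np.linalg.inv(r.jac.T@r.jac);print(np.sqrt(np.diag(J))*.03)
print(np.round(D[:,1]-m(r.x,D[:,0]),3),np.round(D[:,3]-m(r.x,D[:,0]),3))
print("start pred",r.x[2]+.3*h(-.95-r.x[1]))
E
python3 fit2.py a b c
```

```text
[0.65, 3.202, 41, 3.209, 36] f [0.1, -0.2, 0.7] 23.63
[0.75, 3.207, 38, 3.225, 35] f [-0.3, 0.0, 0.4] 24.08
[0.85, 3.221, 38, 3.211, 36] f [-0.0, 0.6, -0.9] 24.53
[0.95, 3.171, 39, 3.146, 36] f [-0.7, -0.2, -0.8] 24.98
[1.05, 3.13, 41, 3.12, 36] f [0.4, 0.2, 0.1] 25.43
[1.15, 3.083, 32, 3.072, 35] f [-0.2, -1.1, 1.2] 25.88
[1.25, 2.98, 36, 2.998, 36] f [-0.4, -0.2, 0.2] 26.33
play mm, high angle, max [8.30830529 0.55506151 3.21698706]
[1.53364339 0.03266965 0.00796936]
[ 0.025 -0.038  0.004  0.005  0.021  0.029  0.01  -0.011  0.015 -0.002
  0.018  0.015  0.004 -0.009 -0.009  0.019  0.     0.004  0.01  -0.038] [-0.007 -0.013 -0.065 -0.049 -0.04   0.006 -0.007  0.015 -0.006  0.015
 -0.003  0.015  0.022 -0.002  0.009  0.009 -0.025 -0.006 -0.001 -0.02 ]
start pred 0.9623439356729611
```

```bash
cat > fit3.py <<'E'
import json,numpy as np,os
from scipy.optimize import least_squares
L=lambda t:json.load(open(f"sw_{t}.json"))
F=np.array(L("a")+L("b")+L("c")); F=F[F[:,0]>-.7]
B=np.array(sum([L(t) for t in "de" if os.path.exists(f"sw_{t}.json")],[])) if os.path.exists("sw_d.json") else None
rs=25.5
h=lambda psi:7*np.cos(psi)+np.sqrt(rs**2-49*np.sin(psi)**2)-7-rs
pin=lambda th,b:np.arcsin(np.clip(np.sin(th)-b/60,-1,1))
def res(q,full=False):
    b,hi,mx=q[:3]
    f=mx+.3*h(pin(F[:,0],b)-hi)
    o=[f-F[:,1],f-F[:,3],[(b-4.6)/1*.05, (mx+.3*h(-.95-hi)-.81)*2]]
    if B is not None:
        last=pin(F[-1,0],b); g=mx+.3*h(np.minimum(pin(B[:,0],q[3]),last)-hi); o+=[g-B[:,1],g-B[:,3],[(b-q[3]-8.1)/.7*.05]]
    return np.concatenate(o)
r=least_squares(res,[4.6,.63,3.2,-3.5],loss='soft_l1',f_scale=.04)
print("b,high,max,b'",r.x.round(3)); print(r.fun.round(3))
b,hi,mx,bb=r.x
print("target th",np.arcsin(np.sin(hi)+bb/60),"start pred",mx+.3*h(-.95-hi))
E
python3 fit3.py; python3 sweep.py d .95 .7 -.05; python3 fit3.py
```

```text
b,high,max,b' [ 4.782  0.631  3.229 -3.5  ]
[ 0.004  0.05  -0.004 -0.014 -0.035 -0.045 -0.027 -0.003 -0.026 -0.005
 -0.02  -0.012  0.002  0.019  0.022 -0.007  0.008 -0.002 -0.019  0.015
  0.036  0.025  0.065  0.04   0.026 -0.022 -0.01  -0.029 -0.005 -0.022
  0.001 -0.012 -0.016  0.012  0.004  0.003  0.033  0.008 -0.008 -0.003
  0.009  0.008]
target th 0.5604150187542155 start pred 0.8137950005726293
[0.95, 2.983, 35, 2.991, 36] f [-0.1, -0.1, 0.6] 27.18
[0.9, 3.063, 27, 3.017, 37] f [1.3, 0.1, 0.5] 27.53
[0.85, 3.083, 37, 3.088, 37] f [3.1, 0.0, 1.8] 27.88
[0.8, 3.169, 40, 3.128, 36] f [3.3, -1.0, 1.9] 28.23
[0.75, 3.182, 39, 3.165, 36] f [3.9, 0.0, 1.1] 28.58
b,high,max,b' [ 4.745  0.63   3.227 -3.477]
[ 0.006  0.052 -0.003 -0.013 -0.034 -0.045 -0.026 -0.003 -0.026 -0.006
 -0.02  -0.013  0.001  0.017  0.02  -0.009  0.006 -0.005 -0.022  0.011
  0.038  0.027  0.066  0.041  0.027 -0.022 -0.009 -0.029 -0.005 -0.023
  0.001 -0.013 -0.017  0.01   0.002  0.001  0.031  0.005 -0.011 -0.007
  0.007  0.007  0.008 -0.015  0.015 -0.029 -0.009  0.     0.031  0.01
  0.012  0.008  0.009]
target th 0.5602700277945598 start pred 0.8133811595740479
```

```bash
python3 sweep.py e .65 .5 -.09; python3 fit3.py; python3 - <<'E'
from h import *
R=Rpress(P); X,Y,Z=axes(P)
p=np.array(manip.current_ee_pos())+.0038*X
manip.move_l(p,R,max_speed=.03); print("freed",manip.current_force(),read("8"))
manip.set_gripper(.53); print(manip.current_force())
p[2]=.21; manip.move_l(p,R,max_speed=.12)
X0=stand(P,[-.10,.13,.28])[0]
manip.move_ptp(X0,R)
print(read("9"),manip.current_time()); snap("wrist","w9")
a=cv2.imread("pics/scene9.png")[160:310,240:420]
b=cv2.imread("pics/top9.png")[180:330,250:430]
cv2.imwrite("pics/c9.png",np.hstack([cv2.resize(x,(396,330),interpolation=2) for x in (a,b)]))
E
```

```text
[0.65, 3.209, 40, 3.203, 36] f [0.8, 0.0, 0.3] 29.03
[0.56, 3.225, 39, 3.244, 35] f [-0.5, -0.5, 0.4] 29.47
b,high,max,b' [ 4.746  0.63   3.227 -3.487]
[ 0.006  0.052 -0.003 -0.013 -0.034 -0.045 -0.026 -0.003 -0.026 -0.006
 -0.02  -0.013  0.001  0.017  0.02  -0.009  0.006 -0.005 -0.022  0.011
  0.038  0.027  0.066  0.041  0.027 -0.022 -0.009 -0.029 -0.005 -0.023
  0.001 -0.013 -0.017  0.01   0.002  0.001  0.031  0.005 -0.011 -0.007
  0.007  0.007  0.008 -0.016  0.015 -0.03  -0.01   0.006  0.002  0.
  0.03   0.01   0.011  0.007  0.012 -0.017  0.01 ]
target th 0.5599949084092919 start pred 0.813476837722098
freed [-0.3575663  -0.4529579   0.20121308] [3.207, 39, 3.206, 35]
[ 0.99796567  0.39113761 -1.01714975]
[3.201, 56, 3.168, 55] 31.95
```

View pics/c9.png

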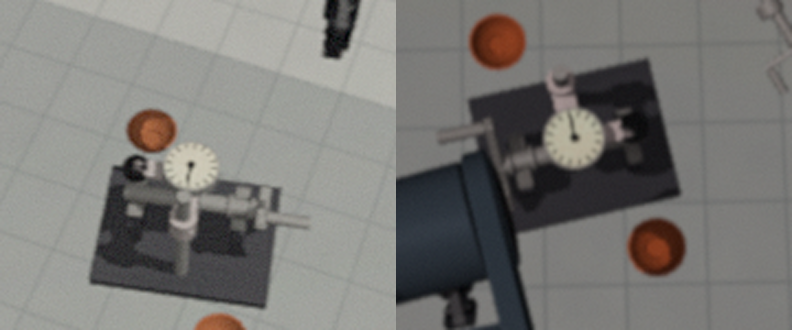

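```bash
python3 - <<'E'
from h import *
R=Rpress(P)
manip.move_ptp(stand(P,[0.0,0.0,.28])[0],R)
k,im,d=snap("wrist","w10"); np.save("pics/w10d.npy",d)
print(needle(k,im,.032,"n10"),manip.current_time())
for y in (.09,.107,.138):
    print(proj(k,stand(P,[.06*np.sin(.63),y,.075+.06*np.cos(.63)])))
X,Y,Z=axes(P)
v,u=np.mgrid[:480,:640]; Kc=np.linalg.inv(k[0])
pts=(np.stack([u*d,v*d,d],-1).reshape(-1,3)@Kc.T-k[2])@k[1]
rel=pts-[P[0],P[1],0]; s=np.c_[rel@X,rel@Y,rel[:,2]]; s=s[d.ravel()>0]
m=(abs(s[:,1]-.113)<.022)&(s[:,2]>.08)&(s[:,2]<.16)&(abs(s[:,0])<.08); q=s[m]
print(len(q),q.min(0),q.max(0),np.median(q,0))
top=q[q[:,2]>np.percentile(q[:,2],97)]; print("ridge",top.mean(0), "pred axis",.06*np.sin(.63),.075+.06*np.cos(.63)+.007)
m=(abs(s[:,1])>.03)&(abs(s[:,1])<.1)&(abs(s[:,0])<.012)&(s[:,2]>.07)&(s[:,2]<.1); q=s[m]
for y0 in np.arange(-.08,.085,.01):
    t=q[abs(q[:,1]-y0)<.005]; 
    if len(t)>20: print("shaft top",round(y0,3),np.percentile(t[:,2],95).round(4), len(t))
E
```

```text
(np.float64(3.2067589094295856), (180.75, 179.25, np.float32(116.25)), (180, 181), np.float64(173.5633116883117)) 32.75
[[367.49059389 114.26345865]]
[[368.31066827  92.12382343]]
[[369.88902604  49.51273057]]
1017 [0.0285652  0.09148897 0.12196979] [0.04249299 0.134994   0.13134304] [0.03478702 0.11397925 0.12815224]
ridge [0.03512702 0.11268675 0.13058109] pred axis 0.03534868547653617 0.13048165049872912
shaft top 0.03 0.0849 96
shaft top 0.04 0.0846 201
shaft top 0.05 0.0882 240
shaft top 0.06 0.0845 237
shaft top 0.07 0.0883 251
shaft top 0.08 0.0973 231
```

View pics/w10.png

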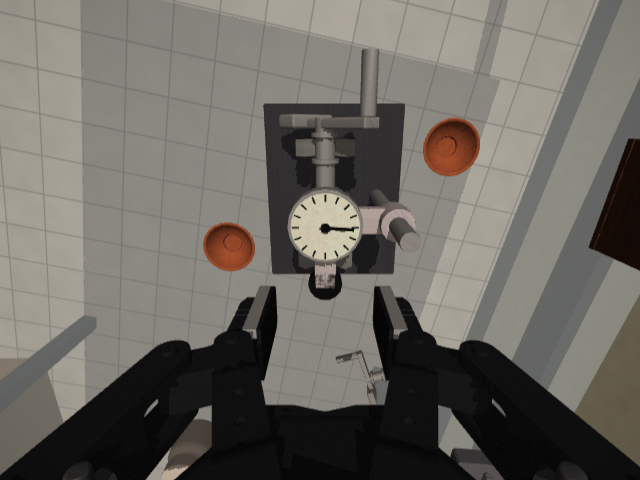

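View pics/n10.png

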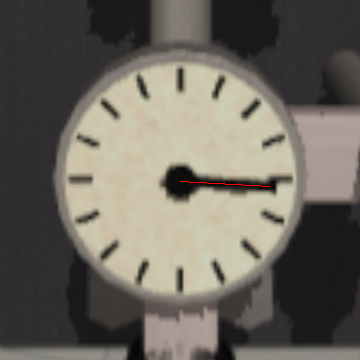

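```bash
python3 - <<'E'
from bench import manip
print(manip.sign_off(),manip.current_time())
E
```

```text
the job is handed in; nothing more can be done
the job is handed in; nothing more can be done
```

The job is handed in at about 33 s of the 72 s allowed. The shaft is seated with the collar's high side under the plunger, the indicator is resting on it, and the gripper is clear of everything.

- **Lowering the indicator:** I pressed it down by the thumb pad to about 32 mm. That gave about 2.7 mm of preload, with the needle at 0.81 rad.
- **Turning the crank:** I caged the pin loosely between the fingers and pushed it from 0.95 rad on the -x side to about 1.05 rad on the +x side. The needle peaked at about 3.22 rad and fell to about 2.99 past the peak. A fit to all the readings put the high side at 0.63 rad on the +x side, and I brought the crank back there. Push forces stayed below about 4 N in the readings taken at each stop.

**Last checks:**
- The wrist camera's depth put the pin's top ridge within 0.3 mm of where it should be for 0.63 rad.
- The shaft's top was at about 85 mm, so it is seated.
- The plunger tip works out to about 103.7 mm, against the expected 103.6 mm.
- After release the needle read 3.21 rad from the wrist camera and 3.20 from the scene camera. The top camera disagreed slightly at 3.17 rad, which I put down to changed lighting on the dial.
- The two diyas beside the stand were where they started in the last pictures. I did not re-check the thali, the bowl or the box, but the arm never worked near them.

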